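Feel out the full parts box and slide it onto the bench scale

ROBOT

A 6-joint arm with a two-finger parallel gripper is mounted at the origin on the work surface. World frame = base frame: x ahead of the robot, y to its left, z up, the work surface at z = 0. Lengths are in m, angles in degrees, forces in N, time in s.
With the tool pointing down it reaches from about 0.375 to 0.75 m from the base axis. Payload 9 kg.
Tool frame: the origin (TCP) lies where the fingers leave the gripper's body, on its centre line; the fingertips stand 73 mm ahead of it and the grasp point (between the pads) lies 54 mm ahead of it (robot.tip_reach is the distance from the TCP to the fingertips, in m); z points along the fingers, y is the direction in which the jaws open and shut (so a half turn about z gives the same grasp; the last joint's range is limited). The gripper opens to 85 mm and grips with 20 to 120 N. Pads are 22 mm wide; open, the fingers measure 114 mm over their backs; the gripper's body (76 mm by 85 mm) begins 54 mm behind the grasp point. The pads swing forward as they close: fully open they stand 13 mm farther back than shut.
Start: joints at [-76.358, 5.964, 5.575, 89.605, 0, 77.527], TCP at [0.264, -0.539, 0.304] pointing down, gripper open.
Joint ranges: [-171.21, 171.21], [-48.23, 106.86], [-62.78, 66.21], [-105.2, 120.99], [-86.42, 89.51], [-180, 180]. Speed limits (degrees/s): [127.2, 127.2, 147.25, 180, 180, 180].

INTERFACE

Orientations are given as [roll, pitch, yaw] about the fixed x, y, z axes, in that order (R = Rz(yaw) Ry(pitch) Rx(roll)).
In Python, from plant import robot gives the robot as it stands. Calls block until the motion is done:
- robot.move_pose(position, orientation): joint-space move of the TCP to a pose.
- robot.line_to(position, vel=0.15, rotation=None, guard=None): straight line of the TCP; rotation=None keeps the orientation; vel is the mean speed in m/s. With guard (N) it stops when the force on the tool has changed by that much, and returns True; else False.
- robot.goto_joints(angles): joint-space move.
- robot.set_gripper(opening): finger opening in m; the grip force is fixed at half the most; returns when the fingers have stopped.
- robot.pause(seconds).
- robot.ik(position, orientation): joint angles nearest the present ones, or None.
- robot.observe(): the state.
- robot.grab_frame(name): name is "side" or "top"; returns the picture (480x640x3 uint8, blue, green, red); there is no depth.
- robot.get_calibration(name): a dict with "vertical_fov" (degrees; the focal length in pixels is half the picture's height over the tangent of half this angle, whatever the lens; pixels are square), "cx", "cy" (the principal point, pixels), "k1" (the pictures are not rectified: a ray, as slopes to the right and down, at radius r is drawn at 1 + k1 r^2 times it, then the intrinsics apply), "rvec" (rotation vector, rad) and "tvec" (3), from world to camera coordinates, as OpenCV has them. Camera axes: x right, y down, z forward; pixel columns grow to the right and rows downward; lengths in m; the calibration is good to about 2 mm. A picture is of the moment at which its call begins. get_calibration takes no time and is no camera call.
A pose or a line that the arm cannot do raises robot.IKError and nothing moves.
- robot.job_done(): hands the job in, once; it reports no verdict.
The state is a dict: "time": time; "q": joint angles; "qvel": joint speeds; "joint_torque": joint torques, N m; "tool_pos": TCP position; "tcp_rot": TCP orientation; "ft_force": force on the tool from outside, world axes, zero at the start; "torque": the same for the moment, N m; "gripper_width": finger opening in m.
Only numpy, scipy, OpenCV 4.12 (cv2) and the standard library are available. Lean on these libraries where they do the work, as an engineer would, in place of code of your own. Each camera call takes 0.05 s, during which the arm holds its last target.

TASK

Three look-alike closed boxes of weld nuts stand on the lanes of the bench scale; just one is full. Find the full one by feeling how hard they are to push, then slide it to the middle of the scale's plate so that the plate sinks under it, and keep the nearly empty ones off the plate, as whatever goes on it is booked. Leave all the boxes upright and the hammer, tape measure and steel block where they lie.

Things in the scene. Friction and masses are not known exactly. Their poses are not given: they have to be found in the camera images.
- plate (a point): centre of the top face of the scale's square steel plate, 132 x 132 mm, 20.5 mm above the table when unloaded; it moves down with the plate. Axes as station's. A box sinks the plate fully only once its trailing edge has left the lane, that is with its centre within 20 mm of the plate's
- station: the scale with its lanes, fixed; origin on the table under the plate's centre, x to the grey scale head (48 mm high, face 71 mm out), y left, z up. Flat aluminium lanes, top 22 mm above the table (1.5 mm above the unloaded plate), lead in from -x (near), +y (left), -y (right), each from 69 to 241 mm from the centre, 108 mm wide between green strips 6 mm high
- pan (a joint): how far the plate has sunk, in m: 0 unloaded, 0.006 at its stop. A nearly empty box sinks it about 1 mm, the full box 6 mm
- box_near: closed box, yellow with blue lid and white tags, 92 x 92 mm (too wide to grip), 60 mm high; origin at the centre of its underside, axes square to its sides. Starts on the near lane, about 165 mm from the plate's centre. One of the three (any) is full, 0.82 to 1.05 kg; the other two nearly empty, 0.20 kg. Sliding along a lane takes about 4 to 7.5 N for the full one, 1 to 1.5 N for the others
- box_left: closed box, yellow with blue lid and white tags, 92 x 92 mm (too wide to grip), 60 mm high; origin at the centre of its underside, axes square to its sides. Starts on the left lane, about 165 mm from the plate's centre. One of the three (any) is full, 0.82 to 1.05 kg; the other two nearly empty, 0.20 kg. Sliding along a lane takes about 4 to 7.5 N for the full one, 1 to 1.5 N for the others
- box_right: closed box, yellow with blue lid and white tags, 92 x 92 mm (too wide to grip), 60 mm high; origin at the centre of its underside, axes square to its sides. Starts on the right lane, about 165 mm from the plate's centre. One of the three (any) is full, 0.82 to 1.05 kg; the other two nearly empty, 0.20 kg. Sliding along a lane takes about 4 to 7.5 N for the full one, 1 to 1.5 N for the others
- hammer: bystander: soft-faced hammer lying to the robot's right, wooden handle along its x, 270 mm long, steel head 110 mm across with a green and a white face at x = 100 mm, 38 mm high; origin on the table under the handle, 150 mm from the handle's end
- tape: bystander: yellow tape measure, 66 x 60 mm, 34 mm high; origin at the centre of its underside
- magnet: bystander: bright steel holding block with a blue band, 100 x 45 mm, 25 mm high; origin at the centre of its underside
Things that resemble listed ones, but are neither listed nor needed, are in the scene too. Leave any green look-alike of the box_right alone. Leave any brown look-alike of the box_left alone.

How it is judged:
By the outcome, as a careful person would: the job done as asked, in the order asked, and still so for the second after the job is handed in, with the robot touching nothing.
It also fails if it takes over 58 s, if anything falls off the work surface, if the arm or the gripper's body presses on something with over 40 N, if the wrist force passes 120 N, or if a joint passes its speed limit or range.

## Working session

There is one attempt and no reset: what is moved stays moved. The work goes in short steps, each a Python script; the robot and the scene stay as the last script left them, time stands still between calls to the robot, and variables do not carry over. Pictures are saved under pics/ and viewed, and the job is handed in when it is done.

```bash
ls; mkdir -p pics
python3 - <<'E'
from plant import robot
import cv2
for n in("top","side"):
    cv2.imwrite(f"pics/{n}0.png",robot.grab_frame(n)); print(robot.get_calibration(n))
o=robot.observe(); print(o)
E
```

```text
pics
{'vertical_fov': 50.47430180065078, 'cx': 319.2936543479845, 'cy': 234.99691109418887, 'k1': -0.131326064913222, 'rvec': array([ 2.18761083, -2.13952103,  0.10643131]), 'tvec': array([-0.02528606,  0.57505024,  1.16223875])}
{'vertical_fov': 48.0695866993408, 'cx': 312.26472283551914, 'cy': 237.82687646355777, 'k1': -0.08306111471383172, 'rvec': array([ 0.13778594, -2.89784554,  1.11540727]), 'tvec': array([0.54188512, 0.08733032, 1.11664888])}
{'time': 0.1, 'q': array([-7.63576114e+01,  5.99675649e+00,  5.53325890e+00,  8.96058227e+01,
       -6.43068280e-04,  7.75281674e+01]), 'qvel': array([-0.02080868, -0.03929477,  0.08656361, -0.02266616, -0.02804521,
        0.03271716]), 'joint_torque': array([ 7.46090227e-03, -5.58211684e+01,  5.04715776e+01,  1.32039073e-02,
       -1.95639841e-04, -4.02952210e-06]), 'tool_pos': array([ 0.26406604, -0.53853079,  0.30320086]), 'tcp_rot': array([-1.79932177e+02, -1.43424904e-02,  2.61142131e+01]), 'ft_force': array([-0.24665383, -0.05569121,  0.51628078]), 'torque': array([ 0.03077038,  0.00893005, -0.06926733]), 'gripper_width': 0.08530802852339343}
```

View pics/top0.png

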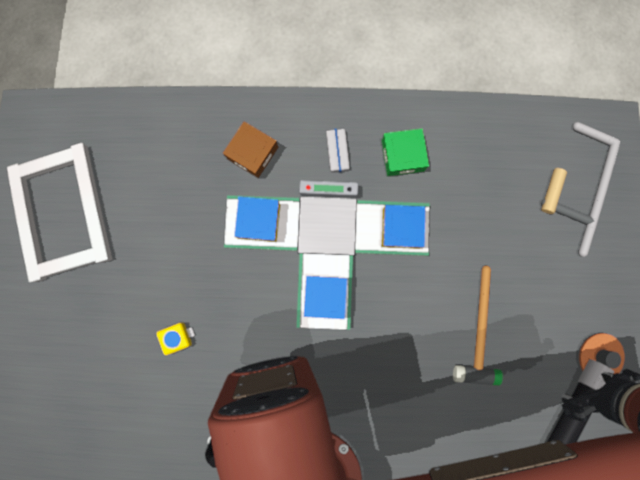

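View pics/side0.png

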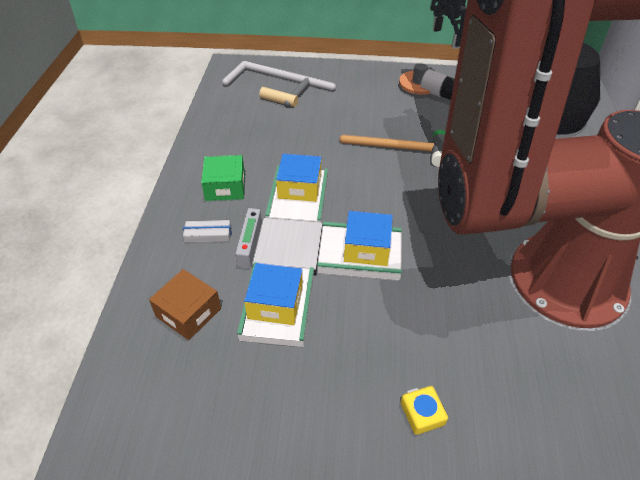

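The top view shows three blue-lidded yellow boxes on the lanes: left (257,219), right (404,226) and near (326,297). The plate is at (327,225) and the head at (329,188). The look-alikes are the brown box (251,150) and the green box (406,151), both off the lanes. The block (338,150), tape (174,339) and hammer (480,330) are bystanders. Next I'll measure these points.

```bash
cat > h.py <<'E'
import numpy as np, cv2
from plant import robot
def ray(name,uv):
    c=robot.get_calibration(name); f=240/np.tan(np.radians(c['vertical_fov']/2))
    R,_=cv2.Rodrigues(c['rvec']); t=np.array(c['tvec'])
    d=(np.atleast_2d(uv).astype(float)-[c['cx'],c['cy']])/f
    u=d.copy()
    for _ in range(20): u=d/(1+c['k1']*(u**2).sum(1,keepdims=True))
    D=np.c_[u,np.ones(len(u))]@R   # R^T d
    return -R.T@t, D
def onplane(name,uv,z):
    C,D=ray(name,uv); s=(z-C[2])/D[:,2]
    return C+D*s[:,None]
def blobs(mask,amin=300):
    cs,_=cv2.findContours(mask,cv2.RETR_EXTERNAL,cv2.CHAIN_APPROX_NONE)
    return [c for c in cs if cv2.contourArea(c)>amin]
def bluelids(name,img,z):
    hsv=cv2.cvtColor(img,cv2.COLOR_BGR2HSV)
    m=cv2.inRange(hsv,(100,150,90),(125,255,255)); out=[]
    for c in blobs(m,800):
        P=onplane(name,c.reshape(-1,2),z)[:,:2].astype(np.float32)
        (x,y),(w,h),a=cv2.minAreaRect(P)
        out.append((x,y,w,h,a))
    return out
E
python3 - <<'E'
from h import *
np.set_printoptions(precision=4,suppress=True)
for n in("top","side"):
    img=cv2.imread(f"pics/{n}0.png")
    print(n); 
    for b in bluelids(n,img,0.082): print(np.round(b,4))
img=cv2.imread("pics/top0.png")
hsv=cv2.cvtColor(img,cv2.COLOR_BGR2HSV)
g=cv2.inRange(hsv,(60,80,50),(85,255,255))
big=cv2.resize(img[170:345,205:445],None,fx=3.3,fy=3.3,interpolation=cv2.INTER_CUBIC)
cv2.imwrite("pics/crop_top.png",big)
m=cv2.resize(g[170:345,205:445],None,fx=3.3,fy=3.3,interpolation=0); cv2.imwrite("pics/crop_g.png",m)
E
```

```text
top
[ 0.4324 -0.0287  0.0866  0.0866 87.9392]
[ 0.5963 -0.2039  0.0886  0.0912 88.7772]
[ 0.6061  0.1312  0.0905  0.0909 86.3021]
side
[ 0.6048  0.1319  0.0918  0.0915 86.8383]
[ 0.4309 -0.0286  0.0924  0.0911 87.8437]
[ 0.595  -0.204   0.0922  0.0904 88.5706]
```

View pics/crop_top.png

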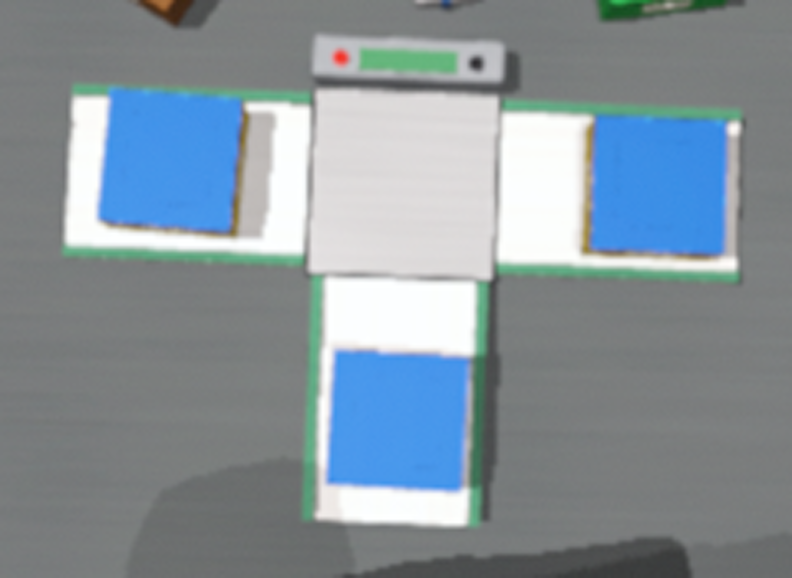

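View pics/crop_g.png

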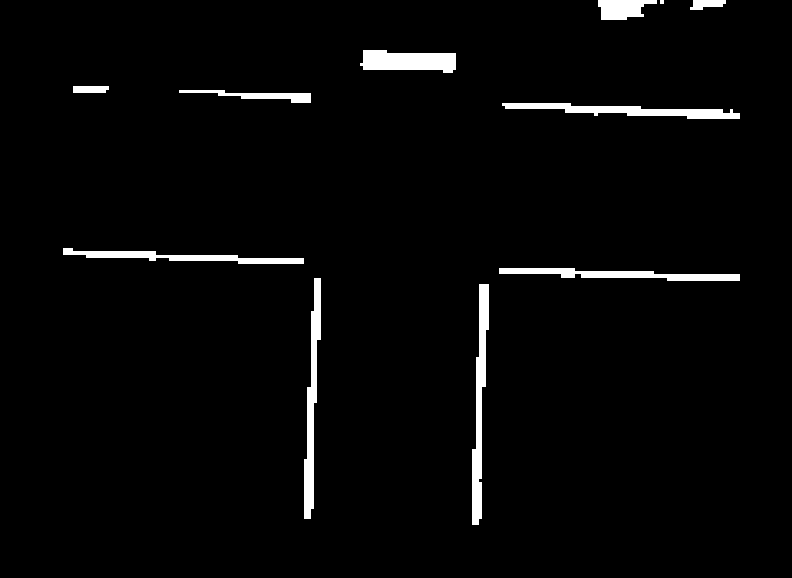

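The crop confirms the choice: the lane boxes have blue lids and yellow sides, and both look-alikes are off the lanes. The two views agree on the lid positions to 2 mm, and their sizes come out at about 91 mm. Next: the station pose and which pushes the arm can reach.

Run:
```python
from h import *
np.set_printoptions(precision=4,suppress=True)
c=np.array([(316,87),(499,95),(492,279),(307,272)])/3.3+[205,170]
P=onplane("top",c,0.0205); print(P[:,:2]); print("ctr",P.mean(0),[np.linalg.norm(P[i]-P[i-1]) for i in range(4)])
s=np.array([(312,98),(308,262),(500,103),(497,270),(740,115),(738,280),(70,90),(64,250),(318,279),(484,285),(308,518),(476,523)])/3.3+[205,170]
S=onplane("top",s,0.028)[:,:2]; print(S)
for a,b in((0,6),(1,7),(2,4),(3,5)):
    d=S[b]-S[a]; print("yaw",np.degrees(np.arctan2(d[1],d[0])))
for a,b in((8,10),(9,11)):
    d=S[a]-S[b]; print("yaw",np.degrees(np.arctan2(d[1],d[0])))
print(robot.tip_reach)
# reach tests
for x in(.33,.35,.36,.37,.375,.385,.43):
  for p in(0,-15,-30,-45,15,30):
    for yaw in (0,180):
      q=robot.ik([x,-.03,.12],[180,p,yaw])
      if q is not None: print(x,p,yaw,np.round(q,0))
for pos,yaw in (((.605,.2,.115),0),((.595,-.275,.115),0),((.595,-.275,.115),90)):
    print(pos,yaw,robot.ik(pos,[180,0,yaw]))
```

```text
[[ 0.6681  0.0338]
 [ 0.6651 -0.0984]
 [ 0.5321 -0.0953]
 [ 0.5342  0.0367]]
ctr [ 0.5999 -0.0308  0.0205] [np.float64(0.13399003876714122), np.float64(0.13224888263298393), np.float64(0.1331127599508159), np.float64(0.13204195819880904)]
[[ 0.6587  0.0361]
 [ 0.5408  0.0358]
 [ 0.658  -0.0987]
 [ 0.538  -0.0983]
 [ 0.6534 -0.2719]
 [ 0.5345 -0.2703]
 [ 0.6611  0.2111]
 [ 0.5453  0.2104]
 [ 0.5288  0.0284]
 [ 0.5272 -0.0893]
 [ 0.3607  0.0312]
 [ 0.3599 -0.0866]]
yaw 89.19422418748071
yaw 88.49515877413411
yaw -91.51708447127831
yaw -91.18253787182655
yaw -0.9448285815193894
yaw -0.9049754458539611
0.0726
0.33 0 0 [-28. -47. -55.  81.   0. 152.]
0.33 0 180 [-28. -47. -55.  81.   0. -28.]
0.33 -15 180 [-24. -24. -42.  86.  -6. -23.]
0.33 -30 180 [-21.  -4. -29.  93. -10. -18.]
0.33 -45 180 [-19.  13. -18. 103. -13. -13.]
0.33 15 0 [-24. -24. -42.  86.  -6. 157.]
0.33 30 0 [-21.  -4. -29.  93. -10. 162.]
0.35 0 0 [-27. -41. -52.  79.   0. 153.]
0.35 0 180 [-27. -41. -52.  79.   0. -27.]
0.35 -15 180 [-23. -19. -38.  85.  -6. -22.]
0.35 -30 180 [-20.  -1. -26.  93. -10. -17.]
0.35 -45 1
[... 1281 characters left out ...]
-33.  84.  -5. 160.]
0.385 30 0 [-18.   6. -19.  94.  -9. 164.]
0.43 0 0 [-21. -22. -40.  73.   0. 159.]
0.43 0 180 [-21. -22. -40.  73.   0. -21.]
0.43 -15 0 [-25. -44. -55.  65.   6. 156.]
0.43 -15 180 [-19.  -4. -25.  83.  -5. -18.]
0.43 -30 180 [-17.  13. -11.  95.  -8. -15.]
0.43 -45 180 [-16.  29.   2. 107. -11. -11.]
0.43 15 0 [-19.  -4. -25.  83.  -5. 162.]
0.43 15 180 [-25. -44. -55.  65.   6. -24.]
0.43 30 0 [-17.  13. -11.  95.  -8. 165.]
(0.605, 0.2, 0.115) 0 [   6.5575   15.2769   -3.8183   70.9048    0.     -173.4425]
(0.595, -0.275, 0.115) 0 [-36.2092  18.3559  -0.1788  71.4652   0.     143.7908]
(0.595, -0.275, 0.115) 90 [-36.2092  18.3559  -0.1788  71.4652   0.      53.7908]
```

Station: centre about (0.599, -0.031), yaw about -1.0° (plate edges 132 to 134 mm, which matches). All the pushes are reachable. I'll feel the right box first.

```bash
cat >> h.py <<'E'
YAW=-1.0; C0=np.array([0.599,-0.031])
ex=np.array([np.cos(np.radians(YAW)),np.sin(np.radians(YAW))]); ey=np.array([-ex[1],ex[0]])
def W(sx,sy,z): return [*(C0+sx*ex+sy*ey),z]
def S(x,y): d=np.array([x,y])-C0; return d@ex,d@ey
def st(tag=""):
    o=robot.observe(); print(tag,"t%.2f"%o['time'],"pos",np.round(o['tool_pos'],4),"F",np.round(o['ft_force'],2),"w%.3f"%o['gripper_width'],flush=True); return o
ZP=0.1075
E
python3 - <<'E'
from h import *
for x,y in((.4317,-.0287),(.5956,-.204),(.6054,.1315)): print(np.round(S(x,y),4))
robot.set_gripper(0.05); st("grip")
R=[180,0,90+YAW]
print(robot.ik(W(0.0,-.25,.2),R))
robot.move_pose(W(0.0,-.247,.19),R); st()
robot.line_to(W(0.0,-.247,ZP),vel=.15); st("down")
o0=st()
h=robot.line_to(W(0,-.222,ZP),vel=.04,guard=2.5); print(h); st("push1")
h=robot.line_to(W(0,-.212,ZP),vel=.03,guard=2.5); print(h); st("push2")
cv2.imwrite("pics/top1.png",robot.grab_frame("top")); cv2.imwrite("pics/side1.png",robot.grab_frame("side"))
for n in("top","side"):
    for b in bluelids(n,cv2.imread(f"pics/{n}1.png"),.082): print(n,np.round(S(*b[:2]),4),np.round(b[2:],3))
E
```

```text
[-0.1673 -0.0006]
[-0.0004 -0.173 ]
[0.0036 0.1626]
grip t0.54 pos [ 0.2641 -0.5387  0.3039] F [ 0.33  0.74 -0.09] w0.050
[-36.65542925  16.31941636   6.35741306  80.0379967    0.
  54.34457075]
 t2.14 pos [ 0.5943 -0.2791  0.1905] F [-0.71  0.67  0.93] w0.050
down t2.84 pos [ 0.595  -0.2785  0.1085] F [ 0.25 -0.64  0.51] w0.050
 t2.84 pos [ 0.595  -0.2785  0.1085] F [ 0.25 -0.64  0.51] w0.050
True
push1 t3.29 pos [ 0.5951 -0.2619  0.1076] F [-0.2  -0.08  0.44] w0.050
True
push2 t3.55 pos [ 0.5945 -0.2612  0.1067] F [-0.17 -0.75 -0.25] w0.050
top [-0.1667 -0.0011] [8.8000e-02 8.7000e-02 8.7817e+01]
top [ 0.0006 -0.1705] [8.8000e-02 9.1000e-02 8.8777e+01]
top [0.0042 0.1623] [ 0.09   0.091 86.302]
side [0.0028 0.1629] [ 0.092  0.092 86.838]
side [-0.1682 -0.0005] [ 0.092  0.091 87.807]
side [-0.0013 -0.1723] [ 0.095  0.091 88.746]
```

Contact came at the predicted place (TCP y of -0.262), but the force noise is about 0.7 N, so a 2.5 N guard can't be trusted. I'll push in small steps and average the force instead.

```bash
cat >> h.py <<'E'
def feel(start,direction,n,step,z=ZP,vel=.03):
    """micro-steps along station direction from station point; returns force along push"""
    d=np.array(direction,float); dw=d[0]*ex+d[1]*ey; F=[]
    for k in range(1,n+1):
        p=np.array(start)+d*step*k
        hit=robot.line_to(W(p[0],p[1],z),vel=vel,guard=15)
        F.append(-robot.observe()['ft_force'][:2]@dw)
        if hit: print("HIT15"); break
    F=np.array(F); print("F along push",np.round(F,1),"mean last half %.2f"%F[len(F)//2:].mean(),flush=True); return F
def baseline(n=8):
    B=[]
    for _ in range(n): robot.pause(.02); B.append(robot.observe()['ft_force'])
    print("base",np.round(np.mean(B,0),2),"sd",np.round(np.std(B,0),2)); return np.mean(B,0)
E
python3 - <<'E'
from h import *
o=st(); s=S(*o['tool_pos'][:2]); print(s)
baseline()
feel((0,s[1]),(0,1),8,.0015)
baseline(); st()
for n in("top","side"):
    f=robot.grab_frame(n); cv2.imwrite(f"pics/{n}2.png",f)
    for b in bluelids(n,f,.082): print(n,np.round(S(*b[:2]),4),np.round(b[2:],3))
E
```

```text
t3.65 pos [ 0.5943 -0.2612  0.1063] F [-0.04 -0.54  1.09] w0.050
(np.float64(-0.0006396929519826094), np.float64(-0.23027272266998278))
base [ 0.29 -1.09  0.54] sd [0.37 0.71 0.48]
F along push [3.1 3.9 4.1 3.7 4.7 3.3 3.9 3.7] mean last half 3.89
base [ 0.08 -3.69  0.13] sd [0.49 0.63 0.46]
 t5.92 pos [ 0.5952 -0.2492  0.1076] F [-0.46 -3.16 -0.49] w0.050
top [-0.1667 -0.0014] [8.8000e-02 8.7000e-02 8.8127e+01]
top [ 0.0009 -0.1588] [ 0.089  0.091 88.875]
top [0.0043 0.1623] [ 0.09   0.091 86.292]
side [0.0029 0.1627] [ 0.092  0.092 86.476]
side [-0.1682 -0.0005] [ 0.092  0.091 87.807]
side [-0.0012 -0.1602] [ 0.095  0.092 89.064]
```

The right box slid 12 mm at about 3.8 N, which points to it being full. I'll take a free-air baseline and feel the left box for comparison before committing.

Run:
```python
from h import *
R=[180,0,90+YAW]
robot.line_to(W(0,-.24,ZP),vel=.1); baseline()
robot.line_to(W(0,-.24,.19),vel=.25)
robot.move_pose(W(0.003,.24,.19),R); 
robot.line_to(W(0.003,.24,ZP),vel=.15); baseline()
feel((0.003,.224),(0,-1),9,.0015)
baseline(); st()
robot.line_to(W(0.003,.24,ZP),vel=.1); baseline()
for n in("top","side"):
    f=robot.grab_frame(n); cv2.imwrite(f"pics/{n}3.png",f)
    for b in bluelids(n,f,.082): print(n,np.round(S(*b[:2]),4),np.round(b[2:],3))
```

```text
base [-0.01 -0.26 -0.05] sd [0.68 0.63 0.36]
base [0.12 0.17 0.25] sd [0.35 0.21 0.35]
F along push [-0.3  0.2  0.2 -0.5 -0.2  0.4 -0.5  0.2 -0.1] mean last half -0.05
base [ 0.09  0.54 -0.18] sd [0.65 0.52 0.42]
 t12.45 pos [0.6057 0.1793 0.1075] F [ 0.79  0.37 -0.63] w0.050
base [ 0.21 -0.17  0.05] sd [0.5  0.47 0.42]
top [-0.1668 -0.0003] [8.7000e-02 8.8000e-02 8.7894e+01]
top [ 0.0006 -0.1576] [0.091 0.088 0.07 ]
top [0.0058 0.1506] [ 0.091  0.09  88.954]
side [-0.1682 -0.0006] [ 0.092  0.091 87.828]
```

Left slides at near 0 to 0.5 N, against 3.8 N for right, and both boxes demonstrably moved. So right is the full one, and I'll slide it onto the plate.

Run:
```python
from h import *
R=[180,0,90+YAW]
robot.line_to(W(0.003,.24,.19),vel=.25)
robot.move_pose(W(0,-.24,.19),R)
robot.line_to(W(0,-.24,ZP),vel=.15)
robot.line_to(W(0,-.222,ZP),vel=.08)
h=robot.line_to(W(0,-.13,ZP),vel=.05,guard=20); print(h); baseline(4); st()
for n in("top","side"):
    f=robot.grab_frame(n); cv2.imwrite(f"pics/{n}4.png",f)
    for b in bluelids(n,f,.082): print(n,np.round(S(*b[:2]),4),np.round(b[2:],3))
```

```text
False
base [-0.01 -3.32  0.88] sd [0.27 0.76 0.3 ]
 t18.49 pos [ 0.5968 -0.161   0.1075] F [ 0.17 -2.45  0.75] w0.050
top [0.0054 0.1496] [ 0.089  0.091 88.711]
side [0.0041 0.1512] [ 0.091  0.091 88.87 ]
side [-0.1682 -0.001 ] [ 0.094  0.091 88.373]
side [-0.0006 -0.0717] [ 0.1    0.092 89.673]
```

View pics/side4.png

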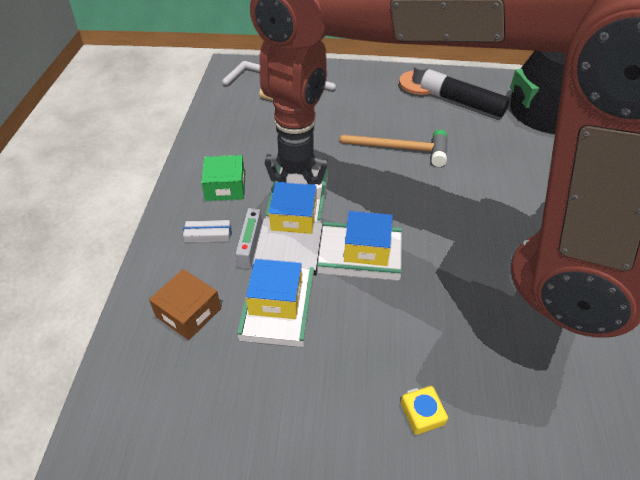

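The right box, at (293,205) in the side view, is going square onto the plate with its centre at station y of -0.072. The near box (369,235) hasn't moved, and the left box (273,288) is where I left it on its lane. Pushing on to the centre.

Run:
```python
from h import *
h=robot.line_to(W(0,-.058,ZP),vel=.05,guard=25); print(h); baseline(4); st()
f=robot.grab_frame("side"); cv2.imwrite("pics/side5.png",f)
for z in(.082,.0745):
  for b in bluelids("side",f,z): print(z,np.round(S(*b[:2]),4),np.round(b[2:],3))
```

```text
False
base [ 0.02 -0.94 -0.52] sd [0.26 0.63 0.28]
 t20.25 pos [ 0.598  -0.089   0.1075] F [ 0.25 -1.61 -0.64] w0.050
0.082 [0.0041 0.1513] [ 0.091  0.091 89.089]
0.082 [-0.1683 -0.0013] [ 0.094  0.092 87.831]
0.082 [-0.0022  0.0051] [ 0.093  0.091 89.595]
0.0745 [0.0054 0.1456] [ 0.092  0.092 89.089]
0.0745 [-0.1686 -0.0084] [ 0.095  0.093 87.831]
0.0745 [-0.0009 -0.0019] [ 0.094  0.092 89.595]
```

View pics/side5.png

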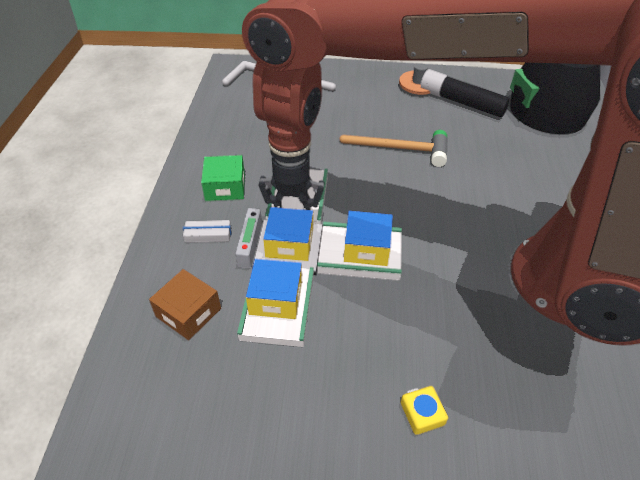

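The box sits at the plate's centre (290,234), about 2 mm off. Now I'll retract and check from both cameras, including the lid height by triangulation to see that the plate has sunk.

Run:
```python
from h import *
robot.line_to(W(0,-.09,ZP),vel=.08)
robot.line_to(W(0,-.12,.2),vel=.25)
robot.move_pose([.40,-.40,.30],[180,0,60]); st()
pix={}
for n in("top","side"):
    f=robot.grab_frame(n); cv2.imwrite(f"pics/{n}6.png",f)
    hsv=cv2.cvtColor(f,cv2.COLOR_BGR2HSV); m=cv2.inRange(hsv,(100,150,90),(125,255,255))
    L=[]
    for c in blobs(m,800):
        M=cv2.moments(c); uv=(M['m10']/M['m00'],M['m01']/M['m00'])
        q=S(*onplane(n,uv,.08)[0,:2]); L.append((q,uv)); 
    for b in bluelids(n,f,.0765): print(n,np.round(S(*b[:2]),4),np.round(b[2:],3))
    pix[n]=L
for q,uv in pix["top"]:
    for p,vv in pix["side"]:
        if np.hypot(q[0]-p[0],q[1]-p[1])<.05:
            A,a=ray("top",uv);B,b=ray("side",vv);a=a[0];b=b[0]
            s=np.linalg.lstsq(np.c_[a,-b],B-A,rcond=None)[0]
            P,Q=A+a*s[0],B+b*s[1]; X=(P+Q)/2; print("lid",np.round(S(*X[:2]),4),"z %.4f gap %.4f"%(X[2],np.linalg.norm(P-Q)),np.round(uv),np.round(vv))
```

```text
t22.65 pos [ 0.4006 -0.3992  0.2993] F [-0.27  0.6  -0.23] w0.050
top [-0.1668 -0.0006] [8.7000e-02 8.7000e-02 8.8063e+01]
top [-0.0014 -0.0016] [8.8000e-02 8.8000e-02 8.8958e+01]
top [0.0061 0.1503] [ 0.089  0.091 88.711]
side [0.005  0.1471] [ 0.091  0.092 89.089]
side [-0.1684 -0.0058] [ 0.093  0.092 87.844]
side [-0.0017  0.0014] [ 0.09   0.09  89.594]
lid [-0.1675 -0.0007] z 0.0804 gap 0.0013 [325. 297.] [369. 229.]
lid [-0.001  -0.0017] z 0.0712 gap 0.0000 [328. 223.] [288. 225.]
lid [0.0052 0.1497] z 0.0777 gap 0.0015 [262. 217.] [274. 280.]
```

View pics/top6.png

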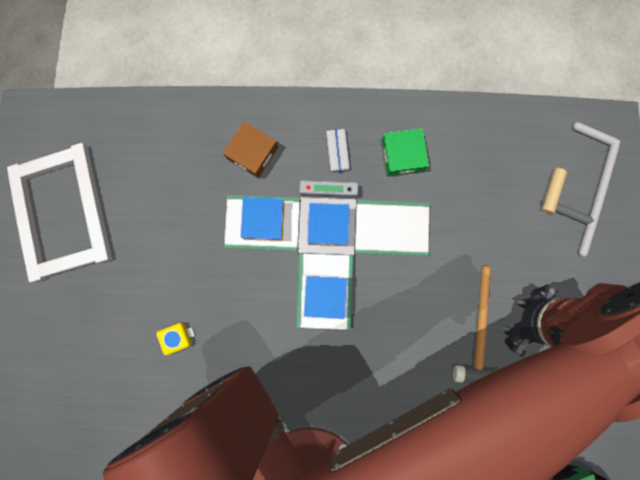

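View pics/side6.png

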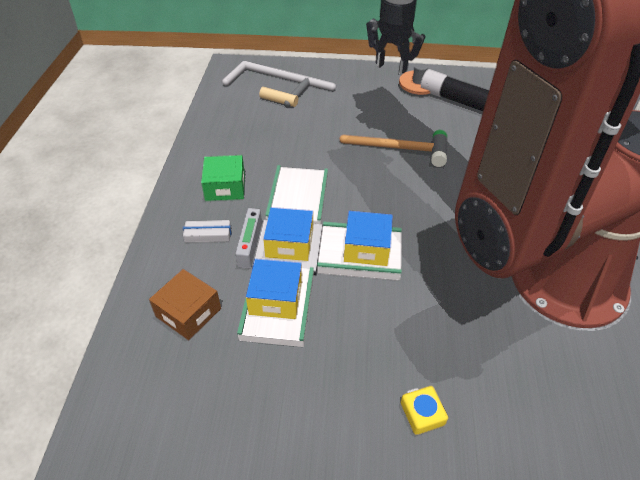

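The box is centred on the plate, at (328,223) in the top view and (288,225) in the side view. Its lid is about 8 mm lower than the two on the lanes; full sinking should give 7.5 mm. The other boxes are upright on their lanes, the bystanders are where they were, and the arm is clear.

Run:
```python
from h import *
robot.job_done(); st()
```

```text
the job is handed in; nothing more can be done
the job is handed in; nothing more can be done
```

The full box was the right one. It now stands upright at the middle of the scale's plate, within about 2 mm of centre, and the job is handed in after roughly 23 s of the 58 s.

- **Finding it:** the right box took about 3.8 N to slide, just under the stated 4 to 7.5 N. The left box took about 0 to 0.5 N, also under its stated 1 to 1.5 N. The gap between them is far larger than the 0.7 N noise. I did not feel the near box, because only one of the three is full.
- **False readings:** my first try used a stop-on-force limit of 2.5 N, and the sensor noise probably set it off. I dropped it and averaged the force over small steps instead.
- **Plate sunk:** seen from both cameras, the box's lid is about 8 mm lower than the other two (6.5 and 9 mm), against 7.5 mm expected with the plate at its stop. The absolute heights read 2 to 4 mm low, so I relied on the difference.
- **Everything else:** both nearly empty boxes are upright on their lanes and were never on the plate. The left one moved about 12 mm when I felt it. The hammer, tape measure, steel block and look-alikes look unmoved in the last pictures, though the arm hid part of the hammer's head from above.

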